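Set the vacuum selector to zone three

TASK

The copper board lies on zone three of the vacuum bed: set the vacuum selector, the lever unit with the H-shaped gate, to its third slot (far right as the robot sees it). With the fingertips, push the lever along its slot to the cross channel, across to the right without dropping back into the fourth slot (near right), then forward until it is fully home in the third, without forcing it, and leave it there. Leave the other lever, with the plain straight slot, and everything else as it stands.

Things in the scene. Friction and masses are not known exactly. Their poses are not given: they have to be found in the camera images.
- selector: vacuum selector: white plastic box fixed to the table, 120 x 120 mm, aluminium top plate with an H-shaped gate cut in it, its upper face 83 mm above the table. On the left or the right of the table (it may swap places with the plain unit), turned up to 0.35 rad. Origin: centre of its underside, on the table; x points forward (away from the robot), y left, z up
- gate (a point): centre of the H, at the plate's top. Two lanes along the selector's x, at y = +20 mm (left) and -20 mm (right), 18 mm wide, 59 mm long, joined by an 18 mm wide cross channel along y at x = 0; rounded corners. Slots: first = far left, second = near left, third = far right, fourth = near right
- slot3 (a point): end of the third slot (far right) at the plate's top, 29 mm forward and 20 mm right of the gate's centre. One to four small studs on the plate beside the end of each slot count the slots
- knob (a point): centre of the selector's black ball knob, 34 mm across, on a straight 10 mm thick steel lever. The pivot is 10 mm above the selector's origin, the knob 155 mm from it: upright, its centre is 165 mm above the table. In the selector's frame it is at x = 155 cos(cross) sin(shift), y = -155 sin(cross), z = 10 + 155 cos(cross) cos(shift) mm
- shift (a joint): fore-and-aft tilt of the selector's lever, rad: 0 in the cross channel; + forward (selector +x), to a stop at 0.33; - back, to a stop at -0.33. It can pass across only within about 0.06 of 0 (rounded corners help from about 0.1). It stays where it is left (dry friction): pushing the knob takes about 2 N. Starts anywhere along the left lane
- cross (a joint): sideways tilt of the selector's lever, rad: + to the right (selector -y), - to the left; stops at 0.30 and -0.30. In the right lane above about 0.22, in the left lane below about -0.22. Same friction as shift. Starts in the left lane
- plain_unit: the other lever unit, not to be used: white plastic box fixed to the table, 120 x 80 mm, same height, with a single straight slot along its x. Origin: centre of its underside.
- plain_knob (a point): centre of the plain unit's ball knob, 34 mm across, 155 mm above a pivot that is 10 mm above the table; it must not be moved
- solvent: small blue plastic solvent bottle, loose, 40 mm across, 115 mm tall, standing between the two lever units; origin at the centre of its underside; not part of the work
- driver: orange-handled screwdriver, loose, 170 mm long, lying on the table in front of the units; origin near its middle; not part of the work
- brush: cleaning brush, loose, 170 mm long, lying to the left; origin near its middle; not part of the work
- bit_jar: glass jar with white lid, loose, 56 mm across, 70 mm tall, to the right; origin at the centre of its underside; not part of the work
- tape_roll: yellow roll of tape, loose, lying flat, 84 mm across, 22 mm high; origin at the centre of its underside; not part of the work
- clamp_block: small steel clamp block, loose, 50 x 35 x 22 mm, beyond the bottle; origin at the centre of its underside; not part of the work

How it is judged:
By the outcome, as a careful person would: the job done as asked, in the order asked, and still so for the second after the job is handed in, with the robot touching nothing.
It also fails if it takes over 51 s, if anything falls off the work surface, if the arm or the gripper's body presses on something with over 40 N, if the wrist force passes 120 N, or if a joint passes its speed limit or range.

ROBOT

A 7-joint arm with a two-finger parallel gripper is mounted at the origin on the work surface. World frame = base frame: x ahead of the robot, y to its left, z up, the work surface at z = 0. Lengths are in m, angles in rad, forces in N, time in s.
With the tool pointing down it reaches from about 0.4 to 0.85 m from the base axis. Payload 4.4 kg.
Tool frame: the origin (TCP) lies midway between the tips of the shut fingers; the grasp point (between the pads) lies 19 mm behind it; z points along the fingers, y is the direction in which the jaws open and shut (so a half turn about z gives the same grasp; the last joint's range is limited). The gripper opens to 94 mm and grips with 3 to 60 N. Pads are 16 mm wide; open, the fingers measure 119 mm over their backs; the gripper's body (75 mm by 177 mm) begins 78 mm behind the grasp point.
Start: joints at [1.114, 0.628, 0.038, 1.517, -0.027, 0.996, -0.02], TCP at [0.248, -0.601, 0.205] pointing down, gripper open.
Joint ranges: [-3.06, 3.06], [-0.37, 2.12], [-1.25, 1.32], [0.18, 2.47], [-1.1, 4.24], [0.23, 1.98], [-2.94, 2.94]. Speed limits (rad/s): [2.57, 2.57, 3.14, 3.14, 3.14, 3.14, 3.14].

INTERFACE

Orientations are given as a unit quaternion [w, x, y, z].
In Python, from cell import status, capture, bot gives the robot as it stands.
- The arm moves only by the tool drive_tool, never from a script. Its argument "deltas" is a list of rows, each a list of 7 numbers: the finger opening in mm, from 0 to 94, then the shift along the tool's x, y, z in mm, then the turn, a rotation vector about the tool's x, y, z in rad. A call has 1 to 5 rows; each row shifts and turns the pose as measured when the row begins, along the tool's axes as they then stand; what a row does not reach is not made up. A row lasts 1/8 s, in which the tool goes at most 62.5 mm and 10.7 degrees, less where a joint would pass 70% of its speed; a pose out of reach is approached as far as the arm can. A call with a gripper value outside its range is refused whole. The fingers move at their own pace and stop on an object; "newtons" is the grip in N (left out, the last holds). Time passes only in rows, so rows that do not move let the fingers close. It gives the time, the measured TCP pose, the force and the opening at its end, in the units of the state.
- status.get_state(): the state, without advancing time (a new reading comes with each control period).
- capture(name): name is "scene" or "top"; returns a dict with "frame" (384x512x3 uint8, red, green, blue), "z_map" (384x512 float32, m along the optical axis (not along the pixel's ray), 0 where there is no reading), "fovy" (degrees; the focal length in pixels is half the picture's height over the tangent of half this angle, whatever the lens; pixels are square), "cx", "cy" (the principal point, pixels), "k1" (the pictures are not rectified: a ray, as slopes to the right and down, at radius r is drawn at 1 + k1 r^2 times it, then the intrinsics apply), "rvec" (rotation vector, rad) and "tvec" (3), from world to camera coordinates, as OpenCV has them. Camera axes: x right, y down, z forward; pixel columns grow to the right and rows downward; lengths in m; the calibration is good to about 2 mm. A picture is of the moment at which its call begins.
- bot.close_job(): hands the job in, once; it reports no verdict.
The state is a dict: "time_s": time; "joints": joint angles; "qvel": joint speeds; "tau": joint torques, N m; "ee_pos": TCP position; "ee_rot": TCP orientation; "wrist_force": force on the tool from outside, world axes, zero at the start; "ft_torque": the same for the moment, N m; "finger_gap": finger opening in m.
Only numpy, scipy, OpenCV 4.12 (cv2) and the standard library are available. Lean on these libraries where they do the work, as an engineer would, in place of code of your own. Each camera call takes 0.05 s, during which the arm holds its last target.

## Working session

There is one attempt and no reset: what is moved stays moved. The work goes in short steps, Python scripts to look and compute and a tool call to move; the robot and the scene stay as the last step left them, time stands still between calls to the robot, and variables do not carry over. Pictures are saved under pics/ and viewed, and the job is handed in when it is done.

Besides the shell and the picture viewer there is one more tool, called as name([rows], argument=value, ...), one row to a line, values as JSON. drive_tool: Moves the arm, as the interface text tells. Its arguments: {"type":"object","properties":{"deltas":{"type":"array"},"newtons":{"type":"number"}},"required":["deltas"]}

```bash
mkdir -p pics; cat > h.py <<'E'
import numpy as np,cv2,pickle
from cell import status,capture,bot
def cam(name):
    c=capture(name);return c
def K(c):
    h=c["frame"].shape[0];f=h/2/np.tan(np.radians(c["fovy"])/2);return f
def ray(c,u,v):
    f=K(c);x=(u-c["cx"])/f;y=(v-c["cy"])/f
    rd=np.hypot(x,y);r=rd
    for _ in range(20): r=rd/(1+c["k1"]*r*r)
    s=r/rd if rd>0 else 1
    R=cv2.Rodrigues(np.array(c["rvec"],float))[0];t=np.array(c["tvec"],float).ravel()
    return -R.T@t, R.T@np.array([x*s,y*s,1.0])
def onz(c,u,v,z):
    o,d=ray(c,u,v);return o+d*(z-o[2])/d[2]
def depthpt(c,u,v):
    o,d=ray(c,u,v);return o+d*c["z_map"][int(round(v)),int(round(u))]
def tri(c1,p1,c2,p2):
    o1,d1=ray(c1,*p1);o2,d2=ray(c2,*p2)
    A=np.stack([d1,-d2],1);s=np.linalg.lstsq(A,o2-o1,rcond=None)[0]
    a=o1+d1*s[0];b=o2+d2*s[1];return (a+b)/2,np.linalg.norm(a-b)
E
python3 - <<'E'
from h import *
print(status.get_state())
for n in("scene","top"):
    c=cam(n);pickle.dump(c,open(n+"0.pkl","wb"))
    cv2.imwrite(f"pics/{n}0.png",cv2.resize(c["frame"][:,:,::-1],(800,600)))
    print(n,c["fovy"],c["cx"],c["cy"],c["k1"],ray(c,256,192))
E
```

```text
{'time_s': 0.0, 'joints': array([ 1.11418773,  0.62932822,  0.03844823,  1.51832487, -0.02698268,
        0.99627407, -0.01998632]), 'qvel': array([-1.20258983e-03, -1.05334334e-05,  9.68257295e-06, -9.07306986e-05,
        5.97474096e-04, -1.11584138e-03,  1.85898649e-04]), 'tau': array([ 1.98631378e-04, -5.49728072e+01,  1.14354372e+00, -1.86631179e+01,
       -5.21113607e-02,  2.36003101e-02,  1.86364509e-04]), 'ee_pos': array([ 0.24738459, -0.60039344,  0.20457963]), 'ee_rot': array([-8.86762223e-04,  9.80967000e-01,  1.94172396e-01, -1.96002884e-04]), 'wrist_force': array([ 0.39691045,  0.15842968, -0.32573214]), 'ft_torque': array([0.00818629, 0.005609  , 0.05050464]), 'finger_gap': 0.09366762489177514}
scene 53.149680211406526 255.8364540561837 183.90768933327792 -0.06747555856960359 (array([1.18934406, 0.25271235, 0.82167155]), array([-0.6414132 , -0.23581006, -0.73036115]))
top 46.4560245247943 253.3694116440789 187.09769697627908 -0.031209097446456207 (array([0.43507656, 0.0144521 , 1.37642715]), array([ 0.06440588, -0.01233339, -0.99792506]))
```

View pics/scene0.png

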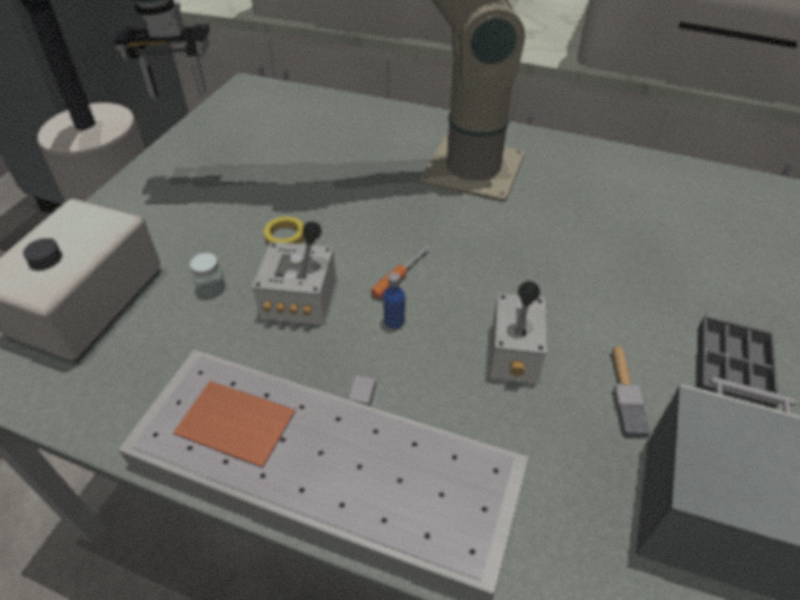

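View pics/top0.png

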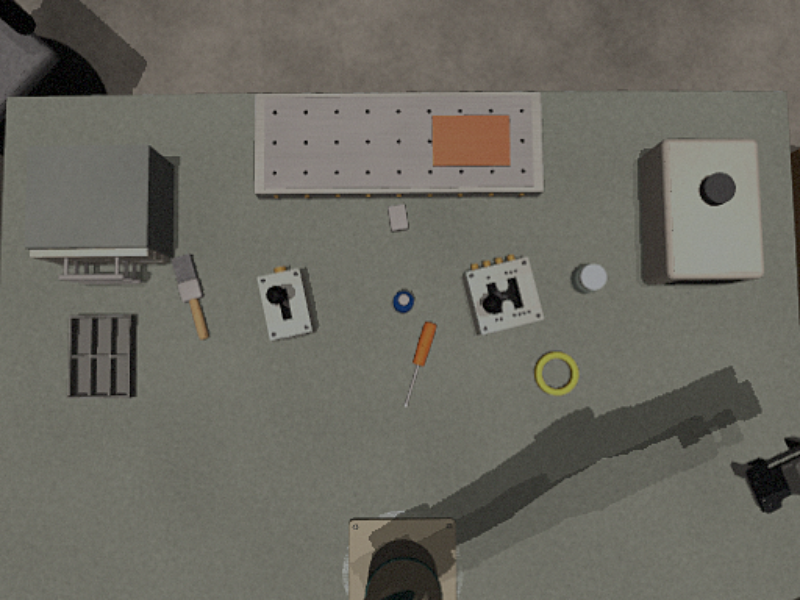

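The selector is the right-hand unit, at about (503,295) in the top picture, with its knob near (490,302), back in the left lane. The plain unit is at (285,303). Next I'll measure it in a closer crop.

```bash
python3 - <<'E'
from h import *
c=pickle.load(open("top0.pkl","rb"));s=pickle.load(open("scene0.pkl","rb"))
f=c["frame"][155:220,285:360];cv2.imwrite("pics/topcrop.png",cv2.resize(f[:,:,::-1],None,fx=8,fy=8,interpolation=cv2.INTER_CUBIC))
g=s["frame"][130:215,155:220];cv2.imwrite("pics/scenecrop.png",cv2.resize(g[:,:,::-1],None,fx=7,fy=7,interpolation=cv2.INTER_CUBIC))
# plate by height from depth
def pts(c):
    H,W=c["z_map"].shape;P=np.zeros((H,W,3))
    for v in range(H):
        for u in range(W):
            if c["z_map"][v,u]>0:
                o,d=ray(c,u,v);P[v,u]=o+d*c["z_map"][v,u]
    return P
P=pts(c);np.save("P0.npy",P)
x=P
m=(abs(P[...,2]-.083)<.012)&(P[...,1]<-.12)&(P[...,1]>-.4)&(P[...,0]<.75)&(P[...,0]>.35)
m=m.astype(np.uint8)
n,l,st,ce=cv2.connectedComponentsWithStats(m);print(st,ce)
i=1+np.argmax(st[1:,4]);co=cv2.findContours((l==i).astype(np.uint8),0,1)[0]
co=max(co,key=cv2.contourArea)
w=np.array([onz(c,*q[0],.083)[:2] for q in co],np.float32)
r=cv2.minAreaRect(w);print("plate",r)
print(np.median(P[l==i][:,2]))
m2=(P[...,2]>.14)&(P[...,1]<-.12)&(P[...,1]>-.4)&(P[...,0]<.75)&(P[...,0]>.35)
v,u=np.nonzero(m2);print("high",len(u),u.mean(),v.mean(),P[m2].mean(0),P[m2].max(0))
# dark
for cc,box,nm in((c,(155,220,285,360),"top"),(s,(130,215,155,220),"scene")):
    gr=cv2.cvtColor(cc["frame"],cv2.COLOR_RGB2GRAY);b=np.zeros_like(gr);b[box[0]:box[1],box[2]:box[3]]=(gr[box[0]:box[1],box[2]:box[3]]<45)
    n,l,st,ce=cv2.connectedComponentsWithStats(b)
    for k in range(1,n):
        if st[k,4]>15: print(nm,st[k],ce[k])
E
```

```text
[[     0      0    512    384 195202]
 [   298    165     51     50   1357]
 [   376    170      1      1      1]
 [   374    171      5      5      6]
 [   385    171      1      1      1]
 [   380    172      1      1      1]
 [   382    172      3      2      3]
 [   386    173      1      1      1]
 [   378    175      1      1      1]
 [   380    174      1      1      1]
 [   383    175      1      1      1]
 [   372    177      1      1      1]
 [   375    177      3      3      5]
 [   380    176      1      1      1]
 [   381    177      2      2      2]
 [   384    176      4      5      7]
 [   378    179      2      2      2]
 [   373    181      1      1      1]
 [   375    181      5      5      8]
 [   382    180      1      1      1]
 [   378    182      1      1      1]
 [   384    183      1      2      2]
 [   381    184      2      2      2]] [[254.99930329 191.52077335]
 [323.04421518 189.0110538 ]
 [376.         170.        ]
 [375.83333333 172.83333333]
 [385.         171.        ]
 [380.         172.        ]
 [383.         172.33333333]
 [386.         173.   
[... 156 characters left out ...]
0.         176.        ]
 [381.5        177.5       ]
 [385.42857143 177.57142857]
 [378.5        179.5       ]
 [373.         181.        ]
 [376.625      183.125     ]
 [382.         180.        ]
 [378.         182.        ]
 [384.         183.5       ]
 [381.5        184.5       ]]
plate ((0.5252223014831543, -0.19497689604759216), (0.11914220452308655, 0.12157819420099258), 13.421128273010254)
0.0818971070995762
high 123 314.8780487804878 194.66666666666666 [ 0.50433156 -0.15962031  0.17018255] [ 0.52046738 -0.14490189  0.17985933]
top [320 178  14  19 122] [328.1557377  187.21311475]
top [309 181  15  20 160] [314.95625 191.925  ]
scene [195 143  10  13  83] [198.78313253 148.37349398]
```

```bash
sleep 1
```

```text
(no output)
```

View pics/topcrop.png

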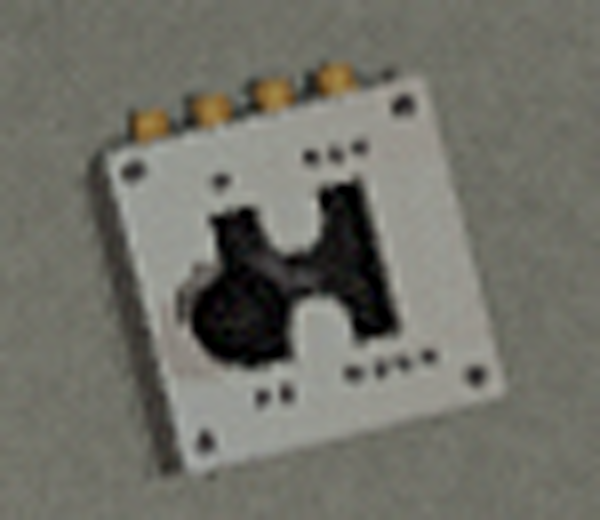

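View pics/scenecrop.png

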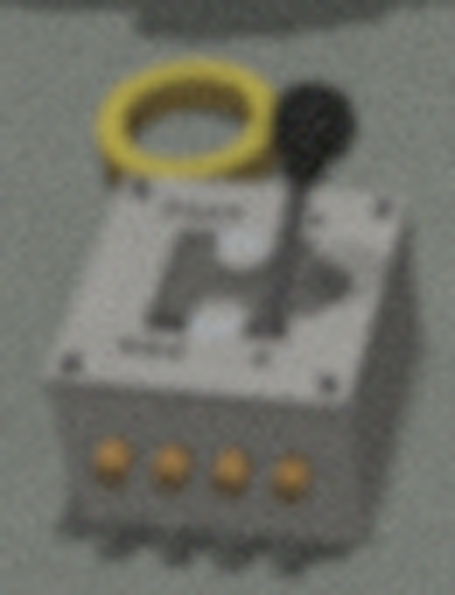

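```bash
python3 - <<'E'
from h import *
c=pickle.load(open("top0.pkl","rb"));s=pickle.load(open("scene0.pkl","rb"))
t=lambda U,V,k,o:((U+.5)/k-.5+o[0],(V+.5)/k-.5+o[1])
scr=[onz(c,*t(U,V,8,(285,155)),.083)[:2] for U,V in((132,170),(403,105),(476,377),(205,440))]
scr=np.array(scr);print(scr, scr.mean(0))
a=scr[0]-scr[3]+scr[1]-scr[2];b=scr[0]-scr[1]+scr[3]-scr[2]
print(np.arctan2(a[1],a[0]),np.arctan2(-b[0],b[1]),np.linalg.norm(a)/2)
scr2=np.array([onz(s,*t(U,V,7,(155,130)),.083)[:2] for U,V in((140,187),(382,208),(329,383),(70,363))]);print("scene",scr2.mean(0))
a=scr2[1]-scr2[2]
k,e=tri(c,t(238,312,8,(285,155)),s,t(314,131,7,(155,130)));print("knob",k,e)
yaw=.234
for ctr in(scr.mean(0),np.array([.5252,-.195])):
  d=k[:2]-ctr;print(ctr,d@[np.cos(yaw),np.sin(yaw)],d@[-np.sin(yaw),np.cos(yaw)])
# H corners check: centre
E
```

```text
[[ 0.56459097 -0.13302318]
 [ 0.58758592 -0.23235017]
 [ 0.48819824 -0.2566342 ]
 [ 0.46630282 -0.1577928 ]] [ 0.52666949 -0.19495009]
0.24323863397800238 0.22276677957940713 0.10183564680087287
scene [ 0.52808405 -0.19445776]
knob [ 0.50793446 -0.15961646  0.156237  ] 0.0011443666080420273
[ 0.52666949 -0.19495009] -0.010031613564864343 0.03871477076837636
[ 0.5252 -0.195 ] -0.008590601760032485 0.03842259158831891
```

```bash
cat >> h.py <<'E'
from scipy.spatial.transform import Rotation as Ro
O=np.array([.5267,-.195,0]);YAW=.233
RS=Ro.from_euler("z",YAW)
def loc(p): return RS.inv().apply(np.array(p)-O)*1000
def go(x,y,z):
    st=status.get_state();q=st["ee_rot"];R=Ro.from_quat([q[1],q[2],q[3],q[0]])
    T=O+RS.apply(np.array([x,y,z])/1000)
    Rt=RS*Ro.from_euler("x",np.pi)
    print("t",st["time_s"],"loc",loc(st["ee_pos"]).round(1),"F",RS.inv().apply(st["wrist_force"]).round(2),"gap",st["finger_gap"])
    print("delta",(R.inv().apply(T-st["ee_pos"])*1000).round(1),"rot",(R.inv()*Rt).as_rotvec().round(3))
def knob(tag):
    s=cam("scene");t=cam("top")
    for n,c in(("scene",s),("top",t)):
        pickle.dump(c,open(f"{n}{tag}.pkl","wb"))
    a=cv2.resize(s["frame"][120:220,140:240,::-1],(400,400),interpolation=cv2.INTER_CUBIC)
    b=cv2.resize(t["frame"][145:225,285:365,::-1],(400,400),interpolation=cv2.INTER_CUBIC)
    cv2.imwrite(f"pics/k{tag}.png",np.hstack([a,b]))
    return s,t
E
python3 -c "
from h import *
go(-62,38.5,205)"
```

```text
t 0.1 loc [-365.4 -330.   204.7] F [ 0.62 -0.25 -0.15] gap 0.09416041568214269
delta [ 3.575e+02 -3.162e+02  2.000e-01] rot [-0.002  0.     0.158]
```

drive_tool([
  [0,40,-40,0,0,0,0.158],
  [0,38,-46,0,0,0,0],
  [0,38,-46,0,0,0,0],
  [0,38,-46,0,0,0,0],
  [0,38,-46,0,0,0,0],
], newtons=10)

```text
time_s: 0.72
ee_pos: [0.3758, -0.3316, 0.202]
ee_rot: [-0.001, 0.994, 0.108, -0.002]
wrist_force: [0.8, 0.1, -0.2]
finger_gap: 0.0476
```

```bash
python3 -c "
from h import *
go(-62,38.5,205)"
```

```text
t 0.725 loc [-178.4  -98.1  202. ] F [ 0.78 -0.11 -0.17] gap 0.04760938170982053
delta [ 114.2 -138.4   -3. ] rot [-0.002  0.003 -0.016]
```

drive_tool([
  [0,36,-44,0,0,0,-0.016],
  [0,36,-44,0,0,0,0],
  [0,30,-36,0,0,0,0],
  [0,0,0,0,0,0,0],
  [0,0,0,0,0,0,0],
])

```text
time_s: 1.35
ee_pos: [0.4501, -0.1777, 0.2013]
ee_rot: [-0.002, 0.993, 0.121, -0.002]
wrist_force: [-0.0, -0.9, -0.2]
finger_gap: 0.0005
```

```bash
python3 -c "
from h import *
go(-62,38.5,140)"
```

```text
t 1.35 loc [-70.5  34.6 201.3] F [-0.23 -0.87 -0.2 ] gap 0.0005469783988537845
delta [ 8.8 -3.6 61.2] rot [-0.004  0.003  0.01 ]
```

drive_tool([
  [0,6,-4,30,0,0,0.01],
  [0,2,0,30,0,0,0],
  [0,0,0,0,0,0,0],
])

```text
time_s: 1.72
ee_pos: [0.4554, -0.1765, 0.1404]
ee_rot: [-0.001, 0.994, 0.112, -0.002]
wrist_force: [-0.4, -0.7, -0.6]
finger_gap: 0.0004
```

```bash
python3 -c "
from h import *
go(-40,38.5,142)
knob(1)"
```

```text
t 1.725 loc [-65.1  34.4 140.4] F [-0.57 -0.58 -0.59] gap 0.000449702299694141
delta [25.  -4.3 -1.7] rot [-0.002  0.003 -0.008]
```

View pics/k1.png

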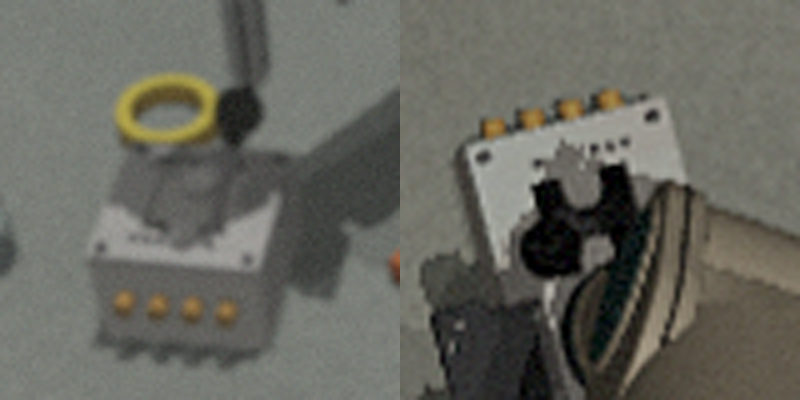

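The knob is clear in both views, at (239,115) and (550,247), with the fingers behind it. I'll push forward slowly.

drive_tool([
  [0,15,-4,0,0,0,-0.008],
  [0,10,-1,0,0,0,0],
  [0,0,0,0,0,0,0],
])

```text
time_s: 2.2
ee_pos: [0.4832, -0.1669, 0.1448]
ee_rot: [0.001, 0.993, 0.116, 0.002]
wrist_force: [-0.8, -0.4, -0.4]
finger_gap: 0.0004
```

```bash
python3 -c "
from h import *
go(-25,38.5,142)"
```

```text
t 2.2 loc [-35.9  37.4 144.8] F [-0.87 -0.23 -0.43] gap 0.000447115933909282
delta [10.9 -1.1  2.8] rot [ 0.003 -0.004 -0.   ]
```

drive_tool([
  [0,4,-1,2,0,0,0],
  [0,3,0,1,0,0,0],
  [0,0,0,0,0,0,0],
])

```text
time_s: 2.58
ee_pos: [0.4886, -0.1643, 0.1417]
ee_rot: [0.001, 0.993, 0.116, 0.001]
wrist_force: [-1.6, -0.7, 1.0]
finger_gap: 0.0004
```

```bash
python3 -c "
from h import *
go(-25,38.5,142)
knob(2)"
```

```text
t 2.575 loc [-30.   38.7 141.7] F [-1.76 -0.32  1.04] gap 0.00042382998167240403
delta [ 5.   0.2 -0.3] rot [ 0.002 -0.001 -0.001]
```

View pics/k2.png

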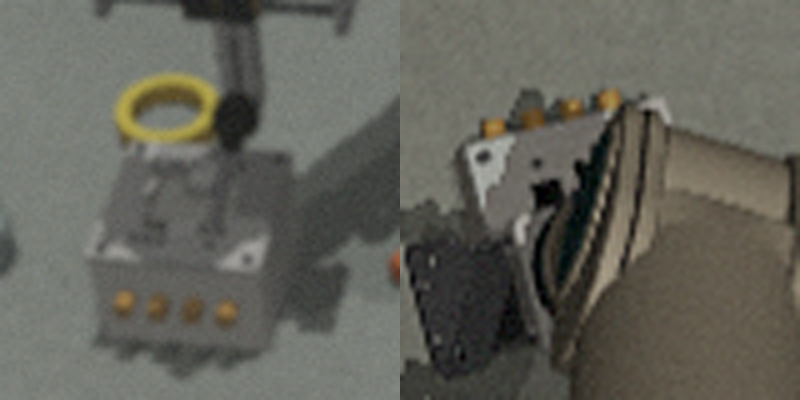

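```bash
python3 -c "
from h import *
for f,u,v in((1,239,115),(2,235,120)):
  s=pickle.load(open(f'scene{f}.pkl','rb'))
  p=((u+.5)/4-.5+140,(v+.5)/4-.5+120)
  print(loc(onz(s,*p,.160)))
s=pickle.load(open('scene0.pkl','rb'))
print(loc(onz(s,(314.5)/7-.5+155,131.5/7-.5+130,.160)))
"
```

```text
[ -5.4281932   40.66457115 160.        ]
[-1.28518041e-01  3.91736679e+01  1.60000000e+02]
[ -5.80245871  40.72426409 160.        ]
```

drive_tool([
  [0,3,0,0,0,0,0],
  [0,0,0,0,0,0,0],
])

```text
time_s: 2.92
ee_pos: [0.4914, -0.1637, 0.1418]
ee_rot: [0.001, 0.993, 0.116, 0.001]
wrist_force: [-1.3, 0.2, 0.8]
finger_gap: 0.0006
```

```bash
python3 -c "
from h import *
go(-60,75,142)"
```

```text
t 2.925 loc [-27.1  38.6 141.8] F [-1.25  0.52  0.83] gap 0.0005719397057888784
delta [-32.9 -36.4  -0.3] rot [ 0.002 -0.001 -0.001]
```

drive_tool([
  [0,-30,0,0,0,0,0],
  [0,-5,-25,0,0,0,0],
  [0,0,-23,0,0,0,0],
  [0,0,0,0,0,0,0],
])

```text
time_s: 3.42
ee_pos: [0.4495, -0.1247, 0.1421]
ee_rot: [0.002, 0.993, 0.116, 0.005]
wrist_force: [0.7, -1.0, -0.2]
finger_gap: 0.0003
```

```bash
python3 -c "
from h import *
go(0,82,142)"
```

```text
t 3.425 loc [-58.9  86.2 142.1] F [ 0.48 -1.18 -0.21] gap 0.0002504938852228518
delta [58.9  4.2  0.7] rot [ 0.005 -0.009 -0.001]
```

drive_tool([
  [0,30,0,0,0,0,0],
  [0,26,3,0,0,-0.009,0],
  [0,0,0,0,0,0,0],
])

```text
time_s: 3.8
ee_pos: [0.5088, -0.1174, 0.1434]
ee_rot: [0.004, 0.993, 0.115, 0.003]
wrist_force: [1.0, -0.6, -1.0]
finger_gap: 0.0004
```

```bash
python3 -c "
from h import *
go(0,70,142)
knob(3)"
```

```text
t 3.8 loc [  0.5  79.6 143.4] F [ 0.84 -0.83 -0.96] gap 0.0003751216194151051
delta [-0.5  9.6  1.4] rot [ 0.008 -0.004 -0.003]
```

View pics/k3.png

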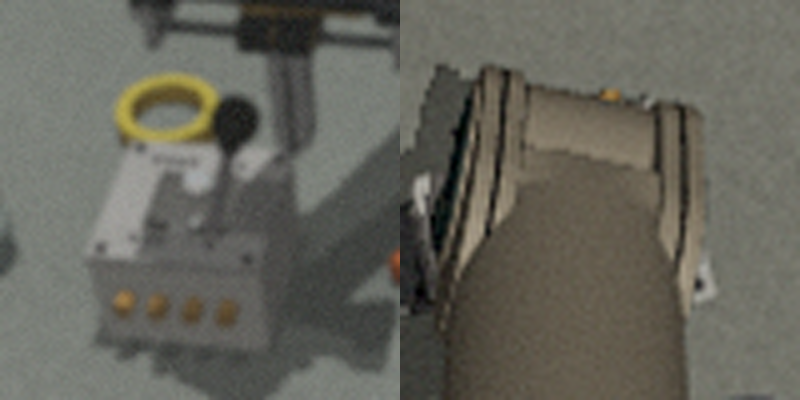

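drive_tool([
  [0,1,10,1,0.008,-0.004,0],
  [0,0,8,0,0,0,0],
  [0,0,8,0,0,0,0],
  [0,0,0,0,0,0,0],
])

```text
time_s: 4.4
ee_pos: [0.5105, -0.1446, 0.1423]
ee_rot: [-0.002, 0.994, 0.113, -0.002]
wrist_force: [-0.7, 1.5, -0.4]
finger_gap: 0.0006
```

```bash
python3 -c "
from h import *
go(1,-10,142)
knob(4)"
```

```text
t 4.4 loc [ -4.1  52.8 142.3] F [-0.32  1.58 -0.41] gap 0.0006067835065418425
delta [ 5.6 62.8  0. ] rot [-0.004  0.004 -0.007]
```

View pics/k4.png

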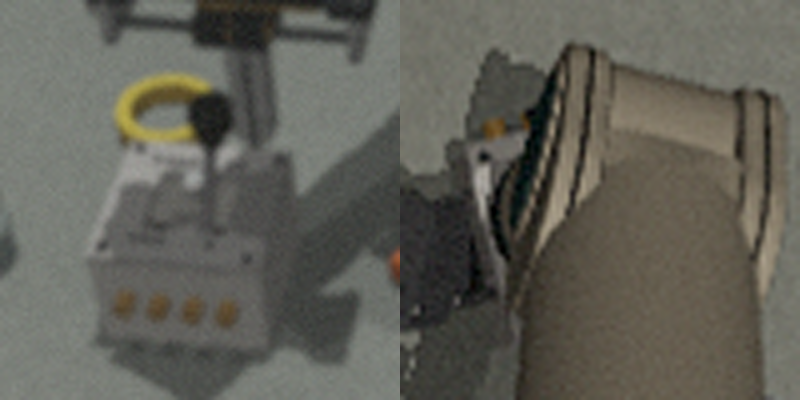

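drive_tool([
  [0,2,9,0,0,0.004,-0.007],
  [0,1,9,0,0,0,0],
  [0,1,9,0,0,0,0],
  [0,0,9,0,0,0,0],
  [0,0,0,0,0,0,0],
])

```text
time_s: 5.12
ee_pos: [0.5229, -0.1804, 0.1419]
ee_rot: [-0.002, 0.993, 0.117, -0.001]
wrist_force: [0.6, 1.0, 0.9]
finger_gap: 0.0003
```

```bash
python3 -c "
from h import *
go(1,-10,142)"
```

```text
t 5.125 loc [ -0.3  15.1 141.9] F [0.79 0.84 0.88] gap 0.0003349522201351781
delta [ 1.3 25.1 -0.2] rot [-0.004  0.001  0.002]
```

drive_tool([
  [0,0,9,0,0,0,0],
  [0,0,8,0,0,0,0],
  [0,0,5,0,0,0,0],
  [0,0,0,0,0,0,0],
])

```text
time_s: 5.62
ee_pos: [0.5279, -0.2028, 0.141]
ee_rot: [-0.003, 0.993, 0.117, -0.002]
wrist_force: [0.6, 0.8, -1.1]
finger_gap: 0.0008
```

```bash
python3 -c "
from h import *
go(1,-10,142)
knob(5)"
```

```text
t 5.625 loc [ -0.7  -7.8 141. ] F [ 0.8   0.67 -1.06] gap 0.0007941022328567422
delta [ 1.6  2.2 -1.1] rot [-0.005  0.003  0.002]
```

View pics/k5.png

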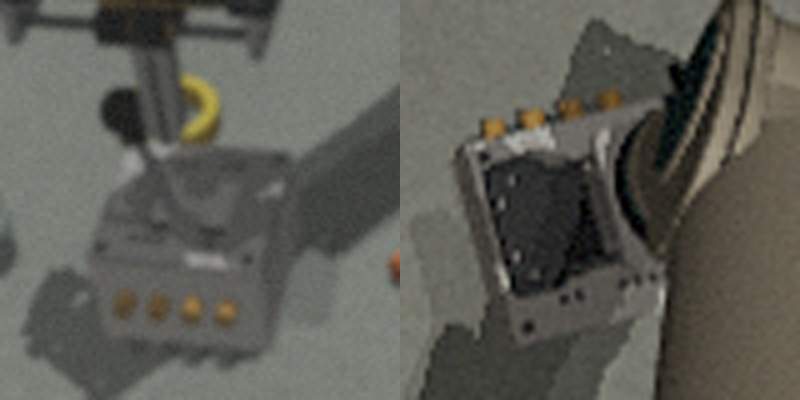

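drive_tool([
  [0,0,4,0,0,0,0],
  [0,0,0,0,0,0,0],
])

```text
time_s: 5.98
ee_pos: [0.5286, -0.206, 0.141]
ee_rot: [-0.003, 0.993, 0.118, -0.002]
wrist_force: [0.6, 1.9, -0.4]
finger_gap: 0.0002
```

```bash
python3 -c "
from h import *
go(1,35,142)
s=pickle.load(open('scene5.pkl','rb'))
print(loc(onz(s,124.5/4-.5+140,113.5/4-.5+120,.160)))
s=pickle.load(open('scene4.pkl','rb'))
print(loc(onz(s,211.5/4-.5+140,117.5/4-.5+120,.165)))
"
```

```text
t 5.975 loc [ -0.6 -11.1 141. ] F [ 1.07  1.73 -0.44] gap 0.00023194778787143008
delta [  1.8 -46.1  -0.7] rot [-0.006  0.003  0.003]
[  1.74111594 -36.06446328 160.        ]
[  4.4645898   24.61075569 165.        ]
```

drive_tool([
  [0,0,-20,0,0,0,0],
  [0,-25,-5,0,0,0,0],
  [0,-30,0,0,0,0,0],
  [0,0,20,0,0,0,0],
  [0,0,30,0,0,0,0],
])

```text
time_s: 6.6
ee_pos: [0.4814, -0.2381, 0.1425]
ee_rot: [-0.002, 0.993, 0.122, 0.0]
wrist_force: [0.2, -1.3, 0.8]
finger_gap: 0.0005
```

```bash
python3 -c "
from h import *
go(-40,-40,141)
knob(6)"
```

```text
t 6.6 loc [-54.  -31.5 142.5] F [-0.15 -1.28  0.76] gap 0.0004680281346232742
delta [13.9  8.7  1.4] rot [-0.005 -0.001  0.011]
```

View pics/k6.png

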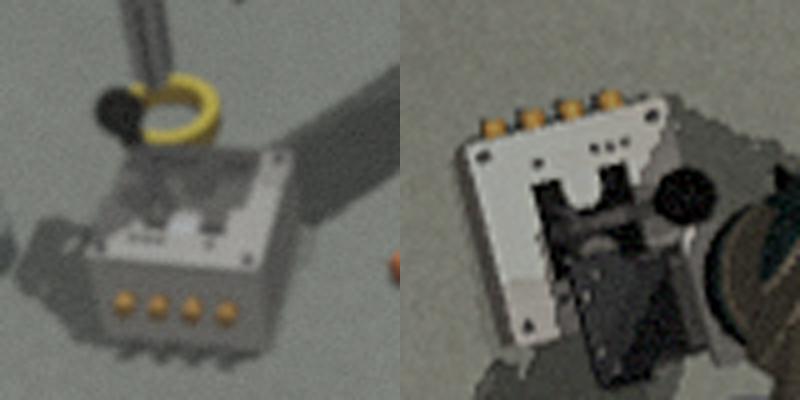

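```bash
python3 -c "
from h import *
s=pickle.load(open('scene6.pkl','rb'));t=pickle.load(open('top6.pkl','rb'))
k,e=tri(t,(285.5/5-.5+285,196.5/5-.5+145),s,(118.5/4-.5+140,112.5/4-.5+120));print(loc(k),e)
"
```

```text
[ -1.932079   -41.4180684  157.20271989] 0.0005539594529497896
```

drive_tool([
  [0,8,8,1,0,0,0.01],
  [0,8,2,0,0,0,0],
  [0,0,0,0,0,0,0],
])

```text
time_s: 7.08
ee_pos: [0.5023, -0.2458, 0.1412]
ee_rot: [-0.001, 0.993, 0.115, 0.001]
wrist_force: [1.0, -0.7, -0.3]
finger_gap: 0.0009
```

```bash
python3 -c "
from h import *
go(25,-41,139)"
```

```text
t 7.075 loc [-35.5 -43.8 141.2] F [ 0.78 -0.88 -0.25] gap 0.0009353749407432954
delta [60.5 -3.   2.4] rot [-0.002 -0.002 -0.002]
```

drive_tool([
  [0,11,-3,0,0,0,0],
  [0,11,0,0,0,0,0],
  [0,10,0,1,0,0,0],
  [0,9,0,1,0,0,0],
  [0,0,0,0,0,0,0],
])

```text
time_s: 7.7
ee_pos: [0.5431, -0.2318, 0.1389]
ee_rot: [-0.001, 0.993, 0.116, -0.0]
wrist_force: [-0.6, -1.7, 0.4]
finger_gap: 0.0003
```

```bash
python3 -c "
from h import *
go(23,-41,137)"
```

```text
t 7.7 loc [  7.5 -39.6 138.9] F [-1.02 -1.51  0.39] gap 0.0003213011169803646
delta [15.5  1.4  1.9] rot [-0.003  0.    -0.001]
```

drive_tool([
  [0,6,1,1,0,0,0],
  [0,5,0,1,0,0,0],
  [0,0,0,0,0,0,0],
])

```text
time_s: 8.07
ee_pos: [0.5541, -0.2297, 0.1365]
ee_rot: [-0.002, 0.993, 0.116, -0.001]
wrist_force: [-0.9, 0.1, 1.1]
finger_gap: 0.0003
```

```bash
python3 -c "
from h import *
go(23,-41,137)"
```

```text
t 8.075 loc [ 18.6 -40.1 136.5] F [-0.89  0.33  1.09] gap 0.000327788036488565
delta [ 4.4  0.9 -0.5] rot [-0.004  0.001 -0.001]
```

drive_tool([
  [0,2,0,0,0,0,0],
  [0,2,0,0,0,0,0],
])

```text
time_s: 8.32
ee_pos: [0.5571, -0.2288, 0.1361]
ee_rot: [-0.002, 0.993, 0.115, -0.002]
wrist_force: [-2.6, -0.2, -1.2]
finger_gap: 0.0004
```

```bash
python3 -c "
from h import *
go(23,-41,137)
knob(7)"
```

```text
t 8.325 loc [ 21.8 -39.9 136.1] F [-2.54  0.37 -1.18] gap 0.00044493198789723995
delta [ 1.2  1.1 -0.9] rot [-0.005  0.003 -0.002]
```

View pics/k7.png

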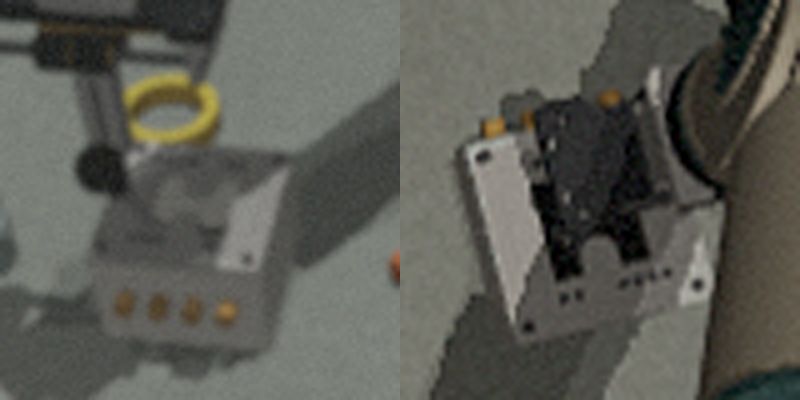

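drive_tool([
  [0,2,0,0,0,0,0],
  [0,0,0,0,0,0,0],
])

```text
time_s: 8.68
ee_pos: [0.5579, -0.2287, 0.1358]
ee_rot: [-0.002, 0.993, 0.115, -0.003]
wrist_force: [-3.1, 0.1, 1.3]
finger_gap: 0.0004
```

```bash
python3 -c "
from h import *
go(25,-41,137)"
```

```text
t 8.675 loc [ 22.6 -40.  135.8] F [-3.01  0.85  1.29] gap 0.00044549357532809174
delta [ 2.4  1.  -1.2] rot [-0.006  0.005 -0.002]
```

drive_tool([
  [0,2,0,0,0,0,0],
])

```text
time_s: 8.8
ee_pos: [0.5586, -0.2285, 0.1357]
ee_rot: [-0.003, 0.993, 0.115, -0.004]
wrist_force: [-5.0, -1.2, 2.1]
finger_gap: 0.0007
```

drive_tool([
  [0,2,0,0,0,0,0],
])

```text
time_s: 8.93
ee_pos: [0.5588, -0.2285, 0.1356]
ee_rot: [-0.003, 0.993, 0.115, -0.006]
wrist_force: [-7.4, -0.7, 3.7]
finger_gap: 0.0006
```

```bash
python3 -c "
from h import *
go(25,-41,137)"
```

```text
t 8.925 loc [ 23.5 -40.  135.6] F [-7.36  1.03  3.72] gap 0.0006461064122445883
delta [ 1.5  1.  -1.4] rot [-0.007  0.011 -0.003]
```

The force rises to 7 N with almost no movement at x = 23.5 mm, which is where the stop should be. The lever is home, so I'll back off.

drive_tool([
  [0,-30,0,0,0,0,0],
  [0,-40,0,0,0,0,0],
  [0,-20,0,-35,0,0,0],
  [0,-10,0,-45,0,0,0],
  [0,-20,50,0,0,0,0],
])

```text
time_s: 9.55
ee_pos: [0.4628, -0.3017, 0.2207]
ee_rot: [-0.001, 0.993, 0.12, 0.004]
wrist_force: [1.3, -0.7, -0.1]
finger_gap: 0.0006
```

drive_tool([
  [0,-20,55,0,0,0,0],
  [0,-20,55,0,0,0,0],
  [0,-10,55,0,0,0,0],
  [0,0,55,0,0,0,0],
  [0,0,0,0,0,0,0],
])

```text
time_s: 10.18
ee_pos: [0.4748, -0.5404, 0.2256]
ee_rot: [0.007, 0.993, 0.12, 0.013]
wrist_force: [-0.3, 1.4, 0.7]
finger_gap: 0.0006
```

```bash
python3 -c "
from h import *
go(-60,-41,200)
s,t=knob(8)
cv2.imwrite('pics/full8.png',np.hstack([cv2.resize(x['frame'][:,:,::-1],(400,300)) for x in (s,t)]))
"
```

```text
t 10.175 loc [-130.2 -324.1  225.6] F [0.05 1.39 0.69] gap 0.0006446788130035923
delta [  71.8 -283.    22.8] rot [ 0.016 -0.024  0.008]
```

View pics/k8.png

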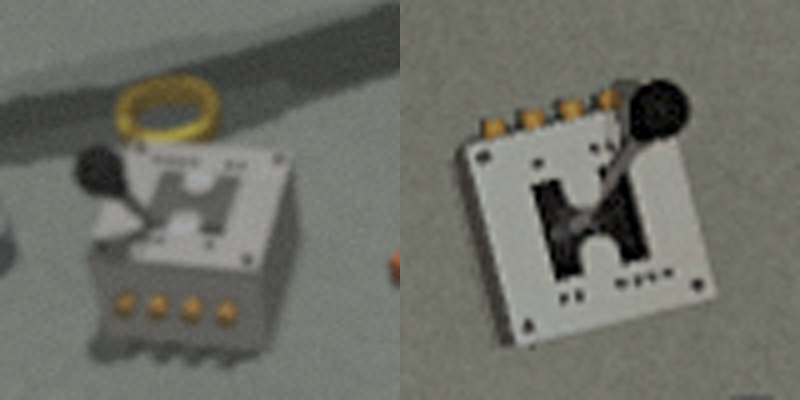

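View pics/full8.png

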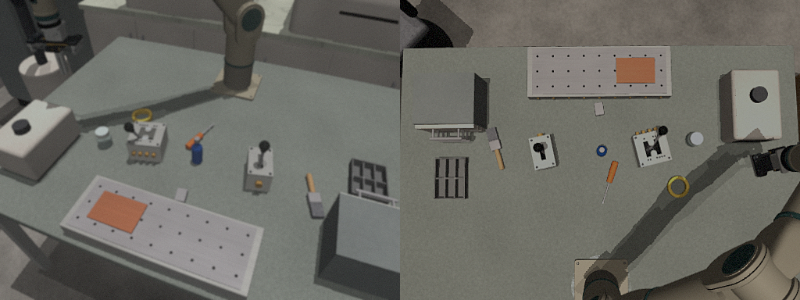

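```bash
python3 -c "
from h import *
s=pickle.load(open('scene8.pkl','rb'));t=pickle.load(open('top8.pkl','rb'))
k,e=tri(t,(259.5/5-.5+285,110.5/5-.5+145),s,(100.5/4-.5+140,169.5/4-.5+120));l=loc(k);print(l,e)
print('shift',np.arctan2(l[0],l[2]-10),'cross',np.arcsin(-l[1]/155))
t0=pickle.load(open('top0.pkl','rb'))
d=cv2.absdiff(cv2.GaussianBlur(t0['frame'],(5,5),0),cv2.GaussianBlur(t['frame'],(5,5),0)).max(2)
for n,(u0,u1,v0,v1) in dict(plain=(160,206,165,222),bottle=(246,270,180,205),driver=(255,285,200,265),brush=(105,140,158,222),jar=(362,392,163,192),tape=(338,375,220,256),clamp=(245,265,127,152)).items(): print(n,d[v0:v1,u0:u1].max(),d[v0:v1,u0:u1].mean())
f=t['frame'][100:280,400:512,::-1];cv2.imwrite('pics/arm8.png',cv2.resize(f,None,fx=3,fy=3))
"
```

```text
[ 47.76789324 -40.60466902 150.83080782] 0.00011734099071958264
shift 0.327009023015666 cross 0.2650583766275425
plain 7 2.0122044241037376
bottle 5 1.76
driver 4 1.8825641025641027
brush 4 1.9004464285714286
jar 4 1.9540229885057472
tape 72 32.96546546546546
clamp 4 1.886
```

drive_tool([
  [0,-50,0,-15,0,0,0],
  [0,-20,0,0,0,0,0],
  [0,0,0,0,0,0,0],
  [0,0,0,0,0,0,0],
])

```text
time_s: 10.78
ee_pos: [0.4129, -0.5456, 0.2408]
ee_rot: [0.004, 0.992, 0.127, 0.016]
wrist_force: [0.5, -0.4, -0.5]
finger_gap: 0.0002
```

View pics/arm8.png

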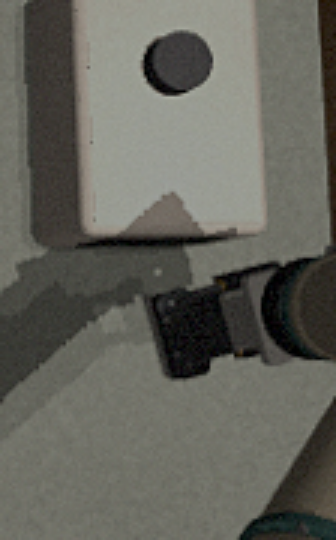

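The shift reads 0.327 against a stop at 0.33, and the cross reads 0.265. Nothing else has moved: the difference at the tape is the arm's shadow, and its centre is unchanged at about (557,373). The gripper is clear of the large box.

```bash
python3 -c "
from h import *
print(status.get_state()['qvel'].round(3)); print(bot.close_job())"
```

```text
[-0.008 -0.006 -0.008  0.013 -0.005 -0.002 -0.   ]
the job is handed in; nothing more can be done
None
```

The vacuum selector is in its third slot (far right), fully home, and I've handed the job in at about 11 s.

- **The pushes:** With the shut fingertips I pushed the lever forward to the cross channel, then across to the right. I then pushed it forward into the third slot until it met its stop, where the force on the tool peaked at about 8 N. It did not drop back into the fourth slot.
- **Lever position:** The last two-camera check, with the gripper clear of the lever, put shift at 0.327 (stop at 0.33) and cross at 0.265, in the right lane.
- **Everything else:** Comparing top pictures from before and after, the plain lever, bottle, driver, brush, jar and clamp block had not changed. The only difference was at the tape roll, from the arm's shadow; its position in the picture was the same.
- **Disagreement between checks:** The lever's starting position read differently by method, with the knob 6 to 10 mm behind the cross channel. That was small enough not to affect the crossing.

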